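Turn the lazy Susan until the pepper mill is at the front

TASK

Bring the pepper mill that stands on the lazy Susan round to its front, straight towards the front edge of the worktop, by pushing the board round by its rim with the fingertips; the mill and the jars ride along and are not touched. First push in the low tin that hangs over the rim, until it stands wholly on the board, so that it cannot catch on the jar and the canister beside the lazy Susan. Lift nothing, knock nothing over, and leave the things around the lazy Susan where they are.

Things in the scene. Friction and masses are not known exactly. Their poses are not given: they have to be found in the camera images.
- turntable_foot: the round foot of the lazy Susan, 210 mm across, 9 mm high, fixed to the worktop (it does not slide). Origin on the turning axis at worktop height; its axes are parallel to the world's, so the front is the -x side of this point and left is +y. The board above is plain light wood, 320 mm across, underside 14 mm and flat top 34 mm above the worktop.
- turntable (a joint): angle (rad) the board has been turned since the start (0 then), positive counter-clockwise seen from above. It turns both ways, more than a full turn without a stop, on a bearing with light friction (about 1 N at the rim), and stays where it is left.
- notch (a point): middle of the bottom of one of six finger notches cut through the board's rim, 60 degrees apart; at the board's top face, 34 mm above the worktop, 142 mm from the axis; turns with the board. Each notch is 18 mm deep (rim radius 160, notch bottom 142 mm), 45 mm wide at the bottom, 80 mm at the mouth; its steep flanks can be pushed by a fingertip. Between notches the rim is a 85 mm wide lobe.
- pepper_mill: the tall turned wooden pepper mill with a round head and a small metal knob, 58 mm across, 170 mm high, loose on the board about 80 mm from the axis, in any place but the front. Origin at the centre of its underside.
- low_tin: the low flat food tin, 86 mm across, 40 mm high, 0.16 to 0.33 kg, loose on the board near its front, in the middle of a lobe, centre about 137 mm from the axis: it hangs some 20 mm over the rim. It is wholly on the board when its centre is 117 mm or less from the axis; at 85 mm or more it does not push its neighbours. Origin: centre of its underside.
- herb_jar_green: spice jar with a wide green cap, 46 mm across, 106 mm high, loose on the board about 80 mm from the axis. Origin at the centre of its underside.
- herb_jar_dark: spice jar with a dark brown cap, 44 mm across, 105 mm high, loose on the board about 80 mm from the axis. Origin at the centre of its underside.
- salt_shaker: small grey shaker with a rounded head, 44 mm across, 90 mm high, loose on the board about 80 mm from the axis. Origin at the centre of its underside.
- dropper_bottle: small brown bottle with a black dropper cap, 33 mm across, 102 mm high, loose on the board about 80 mm from the axis. Origin at the centre of its underside.
- white_canister: white round canister with a knobbed lid, 102 mm across, 140 mm high, loose on the worktop at the left of the board and somewhat behind its middle, 9 to 16 mm from the rim. Origin at the centre of its underside.
- dark_jar: dark brown screw-top jar, 101 mm across, 156 mm high, loose on the worktop at the right of the board and somewhat behind its middle, 9 to 16 mm from the rim. Origin at the centre of its underside.
- mug: white mug with dark dots, 91 mm high, loose on the worktop far to the left, out of the way. Origin at the centre of its underside.
Not all that is in view belongs to the job. Leave any blue, green or turquoise look-alike of the low_tin alone.

How it is judged:
By the outcome, as a careful person would: the job done as asked, in the order asked, and still so for the second after the job is handed in, with the robot touching nothing.
It also fails if it takes over 72 s, if anything falls off the work surface, if the arm or the gripper's body presses on something with over 40 N, if the wrist force passes 120 N, or if a joint passes its speed limit or range.

ROBOT

A 7-joint arm with a two-finger parallel gripper is mounted at the origin on a cart in front of the work surface, level with it; the furniture and walls round the work are solid. World frame = base frame: x ahead of the robot, y to its left, z up, the work surface at z = 0. Lengths are in m, angles in rad, forces in N, time in s.
With the tool pointing down it reaches from about 0.4 to 0.875 m from the base axis. Payload 19.3 kg.
Tool frame: the origin (TCP) lies midway between the tips of the shut fingers; the grasp point (between the pads) lies bot.tcp_to_grasp behind it (bot.tcp_to_grasp is the distance from the TCP to the grasp point, in m); z points along the fingers, y is the line along which they close (so a half turn about z gives the same grasp; the last joint's range is limited). The gripper opens to 85 mm and grips with 20 to 120 N. Pads are 22 mm wide; open, the fingers measure 114 mm over their backs; the gripper's body (76 mm by 85 mm) begins 54 mm behind the grasp point. The pads swing forward as they close: fully open they stand 13 mm farther back than shut.
Start: joints at [-1.311, 0.521, -0.036, 1.599, 0.021, 1.021, -0.113], TCP at [0.202, 0.591, 0.231] pointing down, gripper open.
Joint ranges: [-2.91, 2.91], [-0.3, 2.13], [-1.5, 1.42], [0.17, 2.43], [-1.26, 4.41], [0.16, 1.93], [-2.52, 2.52]. Speed limits (rad/s): [1.89, 1.89, 2.39, 2.39, 3.01, 3.01, 3.01].

INTERFACE

Orientations are given as [roll, pitch, yaw] about the fixed x, y, z axes, in that order (R = Rz(yaw) Ry(pitch) Rx(roll)).
In Python, from workcell import observe, imaging, bot gives the robot as it stands.
- The arm moves only by the tool send_rows, never from a script. Its argument "plan" is text: rows parted by semicolons, each of 7 numbers parted by spaces: the shift along the tool's x, y, z in m, then the turn, a rotation vector about the tool's x, y, z in degrees, then the finger opening in m, from 0 to 0.0854. In form: dx dy dz rx ry rz claw; .... A call has 1 to 10 rows; each row is the pose to reach, as a shift and turn from the pose commanded when the call began, along the tool's axes at that moment; what a row does not reach only later rows make up. A row lasts 1/12 s, in which the tool goes at most 41.7 mm and 7.16 degrees, less where a joint would pass 70% of its speed; a pose out of reach is approached as far as the arm can. A call with a gripper value outside its range is refused whole. The fingers move at their own pace and stop on an object; "grip_force" is the grip in N (left out, the last holds). Time passes only in rows, so rows that repeat a pose let the fingers close. It gives the time, the measured TCP pose, the force, the opening and the grip force at its end, in the units of the state.
- observe(): the state, without advancing time (a new reading comes with each control period).
- imaging.grab_frame(name): name is "scene" or "top" or "wrist"; returns a dict with "color" (420x560x3 uint8, red, green, blue), "fx", "fy", "cx", "cy" (pixels), "dist_coeffs" ([k1, k2, p1, p2, k3] as OpenCV has them; the pictures are not rectified), "eye" and "orientation" of the camera in the world; the wrist camera has in their place "tool_from_camera" (4x4, takes a point from camera to tool coordinates, whose origin is the TCP and whose axes are the flange's). Camera axes: x right, y down, z forward; pixel columns grow to the right and rows downward; lengths in m; the calibration is good to about 2 mm. A picture is of the moment at which its call begins: read the wrist's pose just before it. There is no depth.
- bot.job_done(): hands the job in; it is judged then, once.
The state is a dict: "clock": time; "qpos": joint angles; "qd": joint speeds; "joint_efforts": joint torques, N m; "position": TCP position; "tool_rot": TCP orientation; "force": force on the tool from outside, world axes, zero at the start; "moment": the same for the moment, N m; "grip_width": finger opening in m; "finger_force": force on a finger pad.
Only numpy, scipy, OpenCV 4.12 (cv2) and the standard library are available. Lean on these libraries where they do the work, as an engineer would, in place of code of your own. Each camera call takes 0.05 s, during which the arm holds its last target. There are 200 camera calls.

## Working session

There is one attempt and no reset: what is moved stays moved. The work goes in short steps, Python scripts to look and compute and a tool call to move; the robot and the scene stay as the last step left them, time stands still between calls to the robot, and variables do not carry over. Pictures are saved under pics/ and viewed, at most 10 in all, crops included, and the job is handed in when it is done.

Besides the shell and the picture viewer there is one more tool, called after "Request:" in YAML: its name, and indented under it one key for each argument. send_rows: Moves the arm, as the interface text tells. Its arguments: {"type":"object","properties":{"plan":{"type":"string"},"grip_force":{"type":"number"}},"required":["plan"]}

```bash
mkdir -p pics; ls; cat > h.py <<'E'
import numpy as np, cv2
from workcell import observe, imaging, bot
def rot(o):
    o=np.array(o,float)
    if o.shape==(3,3): return o
    from scipy.spatial.transform import Rotation as R
    return (R.from_euler('xyz',o) if o.size==3 else R.from_quat(o)).as_matrix()
def K(f): return np.array([[f['fx'],0,f['cx']],[0,f['fy'],f['cy']],[0,0,1.]])
def ray(f,uv,z):
    p=cv2.undistortPoints(np.array(uv,float).reshape(-1,1,2),K(f),np.array(f['dist_coeffs'],float)).reshape(-1,2)
    d=np.c_[p,np.ones(len(p))]@rot(f['orientation']).T; e=np.array(f['eye'])
    return e+d*((z-e[2])/d[:,2])[:,None]
def proj(f,P):
    R=rot(f['orientation']).T
    return cv2.projectPoints(np.array(P,float).reshape(-1,1,3),cv2.Rodrigues(R)[0],-R@np.array(f['eye']),K(f),np.array(f['dist_coeffs'],float))[0].reshape(-1,2)
E
python3 - <<'E'
from h import *
s=observe();print(s)
ims=[]
for n in("top","scene"):
    f=imaging.grab_frame(n);print(n,f['eye'],f['orientation'],f['fx']);cv2.imwrite(f'pics/{n}0.png',f['color'][...,::-1])
print(bot.tcp_to_grasp)
E
```

```text
pics
{'clock': 0.0, 'qpos': array([-1.31123996,  0.52201138, -0.03633427,  1.60000134,  0.02121795,
        1.02108949, -0.11277221]), 'qd': array([-0.00109302,  0.00086243, -0.00258121,  0.00033258, -0.00116044,
       -0.00073788,  0.001529  ]), 'joint_efforts': array([ 1.04256262e-03, -9.27120423e+01,  1.98006749e+00, -3.69912958e+01,
        1.76714215e-02,  8.51503573e-03, -3.80683321e-05]), 'position': array([0.20231056, 0.59099849, 0.23072969]), 'tool_rot': array([-3.14047241e+00,  9.17130909e-05,  2.81186937e+00]), 'force': array([-0.16882955, -0.96546045,  0.03356546]), 'moment': array([ 7.58777151e-05,  8.92963908e-03, -6.49447696e-02]), 'finger_force': 0.0, 'grip_width': 0.08563811085559805}
top [0.39737274 0.03876017 1.27045357] [-3.04603969 -0.01966379 -1.59305736] 411.73698608179495
scene [-0.33231683 -0.76117778  0.87945026] [-2.1720093  -0.00770745 -0.8359035 ] 497.56273081449183
0.0187
```

View pics/top0.png

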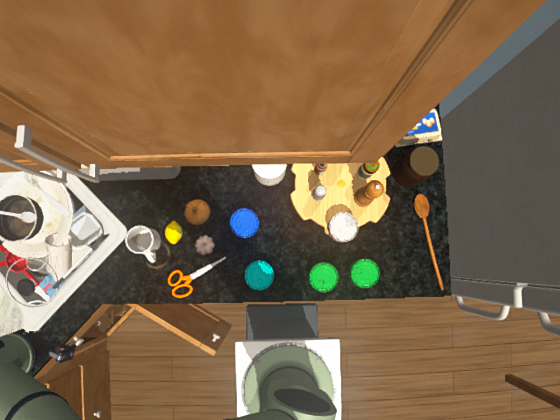

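View pics/scene0.png

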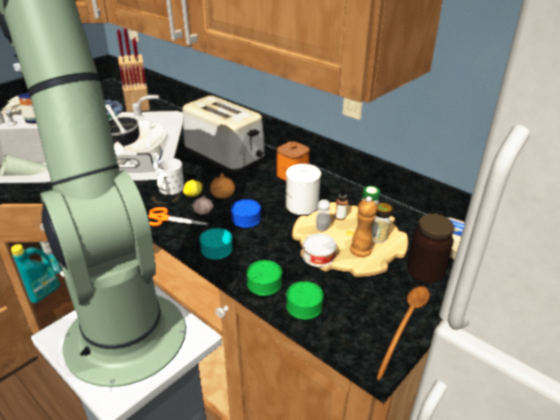

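```bash
python3 - <<'E'
from h import *
f=imaging.grab_frame("top");c=f['color'];g=imaging.grab_frame("scene")
a=cv2.resize(c[145:255,245:455],None,fx=3.8,fy=3.8,interpolation=3)[:,:,::-1]
b=cv2.resize(g['color'][160:290,270:470],None,fx=3.8,fy=3.8,interpolation=3)[:,:,::-1]
o=np.zeros((600,800,3),np.uint8)
a=cv2.resize(a,(573,300));b=cv2.resize(b,(461,300));o[:300,:573]=a;o[300:,:461]=b
cv2.imwrite('pics/crop.png',o)
hsv=cv2.cvtColor(c,cv2.COLOR_RGB2HSV)
print(hsv[200,320],hsv[183,345],hsv[227,343],hsv[150,250])
m=cv2.inRange(hsv,(15,60,150),(30,170,255));m[:150]=0;m[:,:285]=0;m[:,395:]=0
cs,_=cv2.findContours(m,cv2.RETR_EXTERNAL,cv2.CHAIN_APPROX_NONE)
k=max(cs,key=cv2.contourArea)
P=ray(f,k.reshape(-1,2),.034)[:,:2]
sel=P[:,0]<P[:,0].max()-.02
P=P[sel]
# robust circle fit on outermost points
from scipy.optimize import least_squares
c0=np.array([P[:,0].min()+.16,(P[:,1].min()+P[:,1].max())/2])
for i in range(15):
    d=np.hypot(*(P-c0).T);q=P[d>.150]
    c0=least_squares(lambda p:np.hypot(*(q-p).T)-.16,c0,loss='soft_l1',f_scale=.002).x
d=P-c0;r=np.hypot(*d.T);an=np.degrees(np.arctan2(d[:,1],d[:,0]))%360
print('center',c0)
for t in range(0,360,5):
    s=(an>=t)&(an<t+5)
    if s.any(): print(t+2.5,round(r[s].max()*1000),end='; ')
def pt(n,u,z): print(n,ray(f,[u],z)[0][:2])
pt('tin top',(343,227),.074)
E
```

```text
[ 18  94 243] [ 23 132 253] [ 21  10 253] [ 14 142 158]
center [ 0.62658793 -0.17430575]
2.5 62; 7.5 63; 12.5 64; 17.5 65; 22.5 68; 27.5 73; 32.5 76; 37.5 72; 42.5 63; 47.5 98; 52.5 109; 57.5 127; 62.5 150; 67.5 158; 72.5 158; 77.5 152; 82.5 141; 87.5 139; 92.5 140; 97.5 151; 102.5 159; 107.5 160; 112.5 160; 117.5 160; 122.5 161; 127.5 161; 132.5 161; 137.5 154; 142.5 144; 147.5 145; 152.5 145; 157.5 151; 162.5 163; 167.5 102; 172.5 94; 177.5 90; 182.5 91; 187.5 88; 192.5 93; 197.5 139; 202.5 144; 207.5 144; 212.5 144; 217.5 160; 222.5 162; 227.5 162; 232.5 162; 237.5 160; 242.5 160; 247.5 160; 252.5 158; 257.5 145; 262.5 140; 267.5 139; 272.5 140; 277.5 155; 282.5 159; 287.5 159; 292.5 158; 297.5 158; 302.5 156; 307.5 125; 312.5 123; 317.5 109; 327.5 94; 332.5 85; 337.5 67; 342.5 65; 347.5 63; 352.5 63; 357.5 62; tin top [ 0.48763903 -0.17029123]
```

View pics/crop.png

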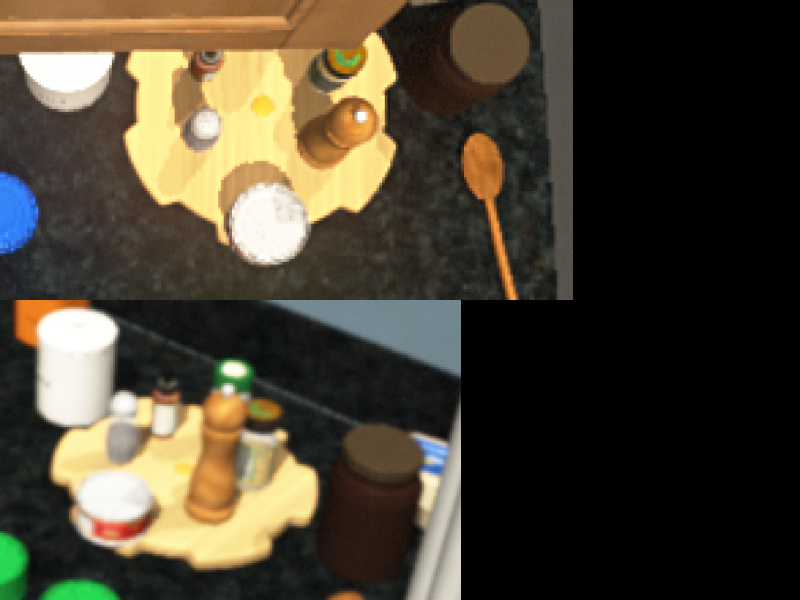

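Request:
send_rows:
  plan: "-0.333 -0.299 0 0 0 71 0;-0.333 -0.299 0 0 0 71 0;-0.333 -0.299 0 0 0 71 0;-0.333 -0.299 0 0 0 71 0;-0.333 -0.299 0 0 0 71 0;-0.333 -0.299 0 0 0 71 0;-0.333 -0.299 0 0 0 71 0;-0.333 -0.299 0 0 0 71 0;-0.333 -0.299 0 0 0 71 0;-0.333 -0.299 0 0 0 71 0"

```text
clock: 1.03
position: [0.4061, 0.2257, 0.2315]
tool_rot: [3.141, -0.001, 1.566]
force: [0.6, 0.7, -0.6]
grip_width: -0.0001
finger_force: 0.0
```

```bash
python3 - <<'E'
from h import *
f=imaging.grab_frame("top");g=imaging.grab_frame("scene");c0=np.array([.6266,-.1743])
def pt(n,f,u,z):
    p=ray(f,[u],z)[0][:2];d=p-c0;print(n,p.round(3),'r',np.hypot(*d).round(3),'ang',np.degrees(np.arctan2(d[1],d[0])).round(1)%360)
T=lambda u,v:(245+u/2.729,145+v/2.727)
S=lambda u,v:(270+u/2.305,160+(v-300)/2.308)
pt('hub',f,T(262,105),.036)
pt('mill knob top',f,T(362,116),.204);pt('mill base top',f,T(318,152),.034)
pt('mill base scene',g,S(211,511),.034);pt('mill knob sc',g,S(228,390),.204)
pt('shaker head',f,T(207,122),.12);pt('dropper cap',f,T(208,52),.13);pt('jar dark/green cap',f,T(345,58),.139)
pt('jar top',f,T(490,44),.156);pt('canister sc',g,S(77,318),.14)
pt('tin sc top',g,S(117,497),.074)
E
```

```text
hub [ 0.624 -0.176] r 0.003 ang 210.6
mill knob top [ 0.581 -0.244] r 0.084 ang 236.9
mill base top [ 0.57  -0.237] r 0.085 ang 228.1
mill base scene [ 0.581 -0.245] r 0.084 ang 237.0
mill knob sc [ 0.578 -0.247] r 0.087 ang 236.5
shaker head [ 0.592 -0.103] r 0.08 ang 116.2
dropper cap [ 0.664 -0.105] r 0.078 ang 61.9
jar dark/green cap [ 0.653 -0.247] r 0.077 ang 290.2
jar top [ 0.663 -0.397] r 0.225 ang 279.3
canister sc [0.673 0.039] r 0.218 ang 77.6
tin sc top [ 0.487 -0.178] r 0.14 ang 181.3
```

Request:
send_rows:
  plan: "-0.4 0.009 0 0 0 0 0;-0.4 0.009 0.02 0 0 0 0;-0.4 0.009 0.05 0 0 0 0;-0.4 0.009 0.08 0 0 0 0;-0.4 0.009 0.1 0 0 0 0;-0.4 0.009 0.1 0 0 0 0;-0.4 0.009 0.1 0 0 0 0;-0.4 0.009 0.1 0 0 0 0;-0.4 0.009 0.1 0 0 0 0;-0.4 0.009 0.1 0 0 0 0"

```text
clock: 1.97
position: [0.415, -0.1744, 0.1306]
tool_rot: [3.141, -0.0, 1.573]
force: [1.8, 0.3, 0.5]
grip_width: 0.0001
finger_force: 0.0
```

Request:
send_rows:
  plan: "0 0 0 0 0 0 0;0 0 0 0 0 0 0"

```text
clock: 2.13
position: [0.4143, -0.1748, 0.1306]
tool_rot: [-3.14, 0.0, 1.568]
force: [0.1, 1.0, -0.5]
grip_width: -0.0004
finger_force: 0.0
```

Request:
send_rows:
  plan: "0 0 0.03 0 0 0 0;0 0 0.06 0 0 0 0;0 0 0.083 0 0 0 0;0 0 0.083 0 0 0 0;0 0.005 0.083 0 0 0 0;0 0.01 0.083 0 0 0 0;0 0.014 0.083 0 0 0 0;0 0.018 0.083 0 0 0 0;0 0.022 0.083 0 0 0 0;0 0.026 0.083 0 0 0 0"

```text
clock: 2.97
position: [0.4416, -0.1723, 0.0489]
tool_rot: [3.141, -0.0, 1.573]
force: [-5.5, -1.0, 3.9]
grip_width: 0.0004
finger_force: 2.4
```

Request:
send_rows:
  plan: "0 0.004 0 0 0 0 0;0 0.008 0 0 0 0 0;0 0.012 0 0 0 0 0;0 0.016 0 0 0 0 0;0 0.019 0 0 0 0 0;0 0.022 0 0 0 0 0;0 0.024 0 0 0 0 0;0 0.025 0 0 0 0 0;0 0.025 0 0 0 0 0"

```text
clock: 3.72
position: [0.4666, -0.1724, 0.0483]
tool_rot: [3.141, 0.0, 1.573]
force: [-1.7, 0.5, 0.2]
grip_width: -0.0003
finger_force: 0.6
```

```bash
cat >> h.py <<'E'
def crop(n):
    f=imaging.grab_frame("top");g=imaging.grab_frame("scene")
    o=np.zeros((600,573,3),np.uint8)
    o[:300]=cv2.resize(f['color'][145:255,245:455],(573,300),interpolation=3)
    o[300:,:461]=cv2.resize(g['color'][160:290,270:470],(461,300),interpolation=3)
    cv2.imwrite(n,o[...,::-1]); return f,g
c0=np.array([.6255,-.175])
T=lambda u,v:(245+u/2.729,145+v/2.727)
S=lambda u,v:(270+u/2.305,160+(v-300)/2.308)
def pt(n,f,u,z):
    p=ray(f,[u],z)[0][:2];d=p-c0;print(n,p.round(3),'r',np.hypot(*d).round(3),'ang',np.degrees(np.arctan2(d[1],d[0])).round(1)%360)
E
python3 -c "
from h import *
crop('pics/c2.png')"
```

```text
(no output)
```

View pics/c2.png

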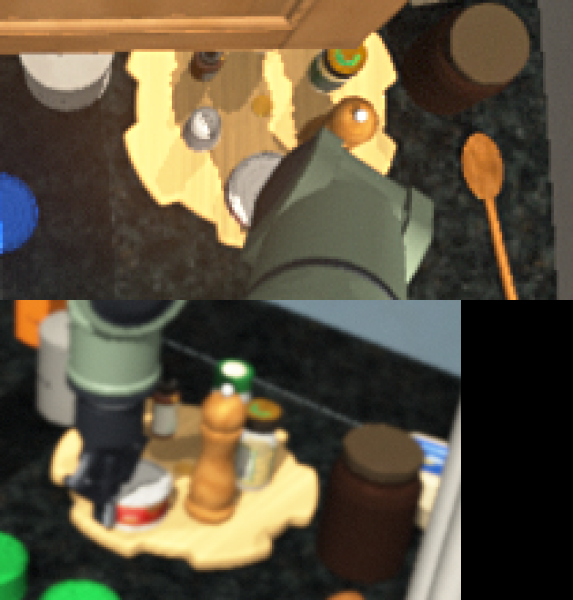

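```bash
cat >> h.py <<'E'
from scipy.spatial.transform import Rotation as R
def pose(phi,r,z,tilt=-15):
    a=np.radians(phi)
    return np.r_[c0+r*np.array([np.cos(a),np.sin(a)]),z], R.from_euler('xyz',[0,0,phi-90],degrees=True)*R.from_euler('x',180+tilt,degrees=True)
def rows(start,L):
    p0,R0=start
    for t in L:
        p,Rr=pose(*t); d=R0.inv().apply(p-p0); v=(R0.inv()*Rr).as_rotvec(degrees=True)
        print(t,d.round(4),v.round(1))
E
python3 - <<'E'
from h import *
s=observe();st=(s['position'],R.from_euler('xyz',s['tool_rot']))
rows(st,[(208,.2,.12),(208,.19,.016)])
rows(pose(208,.2,.12),[(208,.19,.016),(208,.161,.016)])
a=pose(208,.161,.016)
for p in range(208,140,-20): print(p); rows(pose(p,.161,.016),[(p-k,.161,.016) for k in range(2,22,2)]) if p==208 else 0
E
```

```text
(208, 0.2, 0.12) [-0.0965 -0.0178 -0.0717] [-14.7   3.7 -27.7]
(208, 0.19, 0.016) [-0.0918 -0.009   0.0323] [-14.7   3.7 -27.7]
(208, 0.19, 0.016) [-0.     -0.0173  0.103 ] [0. 0. 0.]
(208, 0.161, 0.016) [0.     0.0108 0.1106] [0. 0. 0.]
208
(206, 0.161, 0.016) [0.0056 0.0001 0.    ] [ 0.  -0.5  1.9]
(204, 0.161, 0.016) [0.0112 0.0004 0.0001] [ 0.  -1.   3.9]
(202, 0.161, 0.016) [0.0168 0.0009 0.0002] [ 0.  -1.6  5.8]
(200, 0.161, 0.016) [0.0224 0.0015 0.0004] [-0.  -2.1  7.7]
(198, 0.161, 0.016) [0.028  0.0024 0.0006] [ 0.  -2.6  9.7]
(196, 0.161, 0.016) [0.0335 0.0034 0.0009] [ 0.  -3.1 11.6]
(194, 0.161, 0.016) [0.0389 0.0046 0.0012] [ 0.  -3.6 13.5]
(192, 0.161, 0.016) [0.0444 0.006  0.0016] [ 0.  -4.1 15.5]
(190, 0.161, 0.016) [0.0498 0.0076 0.002 ] [ 0.  -4.7 17.4]
(188, 0.161, 0.016) [0.0551 0.0094 0.0025] [ 0.  -5.2 19.3]
188
168
148
```

Request:
send_rows:
  plan: "0 -0.015 0 0 0 0 0;0 -0.03 0 0 0 0 0;0 -0.03 -0.03 0 0 0 0;0 -0.03 -0.07 0 0 0 0;0 -0.03 -0.07 0 0 0 0"

```text
clock: 4.23
position: [0.4384, -0.1736, 0.1232]
tool_rot: [3.135, 0.001, 1.571]
force: [1.2, -1.9, 0.9]
grip_width: 0.0002
finger_force: 0.0
```

Request:
send_rows:
  plan: "-0.095 0.01 0.003 -14.7 3.7 -27.7 0;-0.095 0.01 0.003 -14.7 3.7 -27.7 0;-0.095 0.01 0.003 -14.7 3.7 -27.7 0;-0.095 0.01 0.003 -14.7 3.7 -27.7 0;-0.095 0.01 0.003 -14.7 3.7 -27.7 0;-0.093 0.014 0.04 -14.7 3.7 -27.7 0;-0.091 0.017 0.075 -14.7 3.7 -27.7 0;-0.09 0.019 0.1 -14.7 3.7 -27.7 0;-0.09 0.019 0.107 -14.7 3.7 -27.7 0;-0.09 0.019 0.107 -14.7 3.7 -27.7 0"

```text
clock: 5.07
position: [0.4547, -0.2621, 0.01]
tool_rot: [2.881, -0.003, 2.058]
force: [0.1, -0.5, 0.3]
grip_width: -0.0
finger_force: 0.0
```

```bash
python3 - <<'E'
from h import *
s=observe();st=(s['position'],R.from_euler('xyz',s['tool_rot']));print(s['position'],np.degrees(s['tool_rot']),s['force'])
rows(st,[(208,.19,.016),(208,.161,.016)])
crop('pics/c3.png')
E
```

```text
[ 0.45472476 -0.26214721  0.00997417] [165.04318617  -0.18965979 117.93134658] [ 0.09490457 -0.50993106  0.25754916]
(208, 0.19, 0.016) [-0.0032  0.0032 -0.0054] [-0.  -0.2 -0.1]
(208, 0.161, 0.016) [-0.0032  0.0312  0.0021] [-0.  -0.2 -0.1]
```

View pics/c3.png

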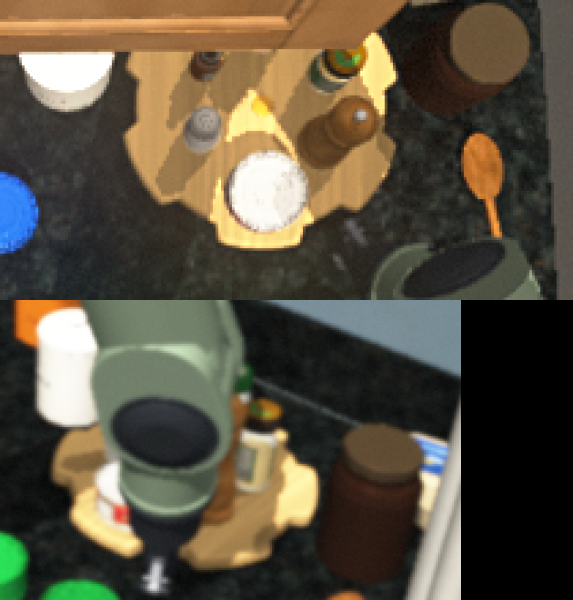

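Request:
send_rows:
  plan: "-0.003 0.01 -0.003 0 0 0 0;-0.003 0.02 -0.001 0 0 0 0;-0.003 0.028 0.001 0 0 0 0;-0.003 0.031 0.002 0 0 0 0;-0.003 0.031 0.002 0 0 0 0"

```text
clock: 5.58
position: [0.4849, -0.2498, 0.0179]
tool_rot: [2.879, -0.0, 2.061]
force: [0.7, 0.0, 1.1]
grip_width: -0.0002
finger_force: 0.0
```

Request:
send_rows:
  plan: "0.0056 0.0001 0 0 -0.5 1.9 0;0.0112 0.0004 0.0001 0 -1 3.9 0;0.0168 0.0009 0.0002 0 -1.6 5.8 0;0.0224 0.0015 0.0004 0 -2.1 7.7 0;0.028 0.0024 0.0006 0 -2.6 9.7 0;0.0335 0.0034 0.0009 0 -3.1 11.6 0;0.0389 0.0046 0.0012 0 -3.6 13.5 0;0.0444 0.006 0.0016 0 -4.1 15.5 0;0.0498 0.0076 0.002 0 -4.7 17.4 0;0.0551 0.0094 0.0025 0 -5.2 19.3 0"

```text
clock: 6.42
position: [0.4654, -0.198, 0.0195]
tool_rot: [2.889, -0.001, 1.722]
force: [-3.3, -0.7, -2.4]
grip_width: 0.0001
finger_force: 1.6
```

```bash
python3 - <<'E'
from h import *
s=observe();st=(s['position'],R.from_euler('xyz',s['tool_rot']));print(s['position'],s['force'])
rows(st,[(188,.161,.016)])
crop('pics/c4.png')
E
```

```text
[ 0.46541422 -0.1980455   0.01946083] [-3.31637601 -0.68043474 -2.41342863]
(188, 0.161, 0.016) [ 0.0005 -0.0001  0.0035] [-0.5 -0.2  0.7]
```

View pics/c4.png

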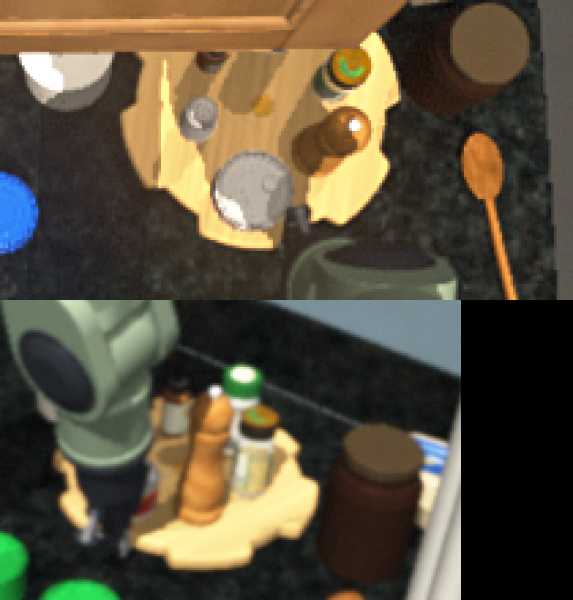

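Request:
send_rows:
  plan: "0.0056 0.0001 0.001 0 -0.5 1.9 0;0.0112 0.0004 0.002 0 -1 3.9 0;0.0168 0.0009 0.003 0 -1.6 5.8 0;0.0224 0.0015 0.003 0 -2.1 7.7 0;0.028 0.0024 0.003 0 -2.6 9.7 0;0.0335 0.0034 0.004 0 -3.1 11.6 0;0.0389 0.0046 0.004 0 -3.6 13.5 0;0.0444 0.006 0.004 0 -4.1 15.5 0;0.0498 0.0076 0.005 0 -4.7 17.4 0;0.0551 0.0094 0.005 0 -5.2 19.3 0"

```text
clock: 7.35
position: [0.4803, -0.1468, 0.0337]
tool_rot: [2.916, -0.004, 1.359]
force: [-0.0, 0.4, 0.2]
grip_width: -0.0002
finger_force: 0.1
```

```bash
python3 - <<'E'
from h import *
s=observe();st=(s['position'],R.from_euler('xyz',s['tool_rot']));print(s['position'],s['force'])
rows(st,[(p,.161,.016) for p in (168,166,164,162,160,158,156,154,152)])
E
```

```text
[ 0.48027224 -0.14678751  0.03372137] [-0.01516108  0.38035668  0.2021841 ]
(168, 0.161, 0.016) [ 0.0025 -0.0167  0.0144] [-2.1 -0.2 -0.2]
(166, 0.161, 0.016) [ 0.0081 -0.0166  0.0144] [-2.1 -0.7  1.7]
(164, 0.161, 0.016) [ 0.0137 -0.0164  0.0145] [-2.1 -1.2  3.7]
(162, 0.161, 0.016) [ 0.0193 -0.0159  0.0146] [-2.1 -1.7  5.6]
(160, 0.161, 0.016) [ 0.0249 -0.0153  0.0148] [-2.1 -2.1  7.6]
(158, 0.161, 0.016) [ 0.0305 -0.0144  0.015 ] [-2.1 -2.6  9.5]
(156, 0.161, 0.016) [ 0.036  -0.0134  0.0153] [-2.1 -3.1 11.4]
(154, 0.161, 0.016) [ 0.0414 -0.0122  0.0156] [-2.1 -3.6 13.4]
(152, 0.161, 0.016) [ 0.0469 -0.0108  0.0159] [-2.1 -4.1 15.3]
```

```bash
python3 - <<'E'
from h import *
s=observe();st=(s['position'],R.from_euler('xyz',s['tool_rot']));print(s['qpos'])
rows(st,[(168,.175,.06,-8),(168,.195,.09,0),(168,.195,.1,0)])
crop('pics/c5.png')
E
```

```text
[-0.02929082  0.63414534  0.26877306  2.24743458 -1.26390037  0.16061804
  1.20123398]
(168, 0.175, 0.06, -8) [ 0.0026 -0.0205 -0.0317] [ 4.9 -0.2 -0.2]
(168, 0.195, 0.09, 0) [ 0.0027 -0.0333 -0.0654] [12.9 -0.2 -0.2]
(168, 0.195, 0.1, 0) [ 0.0028 -0.0311 -0.0751] [12.9 -0.2 -0.2]
```

View pics/c5.png

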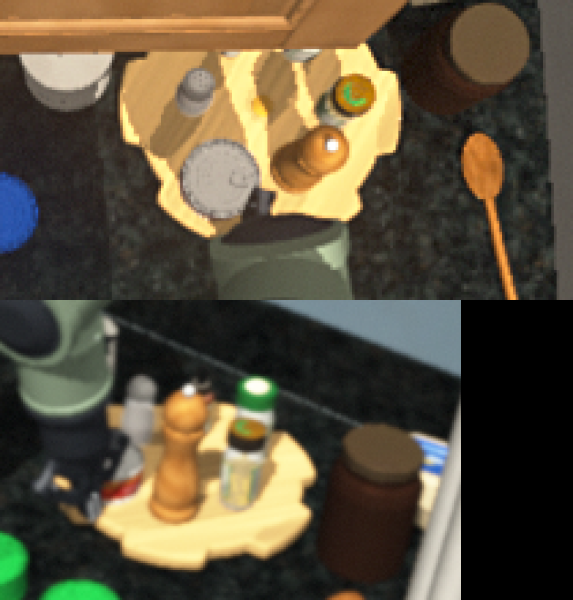

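Request:
send_rows:
  plan: "0.002 -0.008 -0.015 2 0 0 0;0.0026 -0.02 -0.032 4.9 -0.2 -0.2 0;0.0026 -0.033 -0.065 12.9 -0.2 -0.2 0;0.0026 -0.033 -0.075 12.9 -0.2 -0.2 0;0.0026 -0.033 -0.075 12.9 -0.2 -0.2 0;0.0026 -0.033 -0.075 12.9 -0.2 -0.2 0"

```text
clock: 7.95
position: [0.4343, -0.1345, 0.0998]
tool_rot: [3.139, -0.0, 1.367]
force: [-0.3, -0.9, -0.4]
grip_width: 0.0002
finger_force: 0.0
```

```bash
python3 - <<'E'
from h import *
s=observe();print(s['qpos'].round(3),s['position'],np.degrees(s['tool_rot']).round(1))
f=imaging.grab_frame("top");g=imaging.grab_frame("scene");c=f['color']
pt('knob',f,T(332,145),.204);pt('knob sc',g,S(189,390),.204);pt('base sc',g,S(174,510),.034)
pt('tin',f,T(220,178),.074)
hsv=cv2.cvtColor(c,cv2.COLOR_RGB2HSV)
m=cv2.inRange(hsv,(13,50,90),(30,190,255));m[:165]=0;m[:,:285]=0;m[:,396:]=0
cs,_=cv2.findContours(m,cv2.RETR_EXTERNAL,cv2.CHAIN_APPROX_NONE)
P=ray(f,max(cs,key=cv2.contourArea).reshape(-1,2),.034)[:,:2]
d=P-c0;r=np.hypot(*d.T);an=np.degrees(np.arctan2(d[:,1],d[:,0]))%360
for t in range(70,300,4):
    q=(an>=t)&(an<t+4)
    if q.any(): print(t+2,round(r[q].max()*1000),end='; ')
E
```

```text
[-0.424  0.644  0.824  2.177 -0.808  0.657  0.775] [ 0.43427002 -0.1344767   0.09984761] [179.8  -0.   78.3]
knob [ 0.553 -0.214] r 0.082 ang 207.9
knob sc [ 0.55  -0.216] r 0.086 ang 208.7
base sc [ 0.553 -0.212] r 0.081 ang 207.1
tin [ 0.538 -0.121] r 0.103 ang 148.2
168 469; 172 471; 176 547; 180 712; 184 718; 188 729; 192 733; 196 606; 200 485; 204 407;
```

```bash
python3 - <<'E'
from h import *
s=observe();st=(s['position'],R.from_euler('xyz',s['tool_rot']))
Ro=R.from_euler('xyz',[0,0,82],degrees=True)*R.from_euler('x',175,degrees=True)
print((st[1].inv()*Ro).as_rotvec(degrees=True).round(1))
P=lambda phi,r,z:pose(phi,r,z)[0]
for t in [(179,.195,.1),(179,.195,.016),(179,.162,.016)]: print(t,st[1].inv().apply(P(*t)-st[0]).round(4))
b=P(179,.162,.016)
for p in range(177,139,-2): print(p,Ro.inv().apply(P(p,.162,.016)-b).round(4))
E
```

```text
[-4.9  0.1 -3.7]
(179, 0.195, 0.1) [-0.0372  0.0047 -0.0013]
(179, 0.195, 0.016) [-0.0374  0.0045  0.0827]
(179, 0.162, 0.016) [-0.0312  0.037   0.0828]
177 [ 0.0056 -0.0006 -0.0001]
175 [ 0.0113 -0.001  -0.0001]
173 [ 0.0169 -0.0012 -0.0001]
171 [ 0.0226 -0.0012 -0.0001]
169 [ 0.0282 -0.001  -0.0001]
167 [ 0.0339 -0.0006 -0.0001]
165 [0.0395 0.     0.    ]
163 [0.0451 0.0008 0.0001]
161 [0.0507 0.0018 0.0002]
159 [0.0562 0.0029 0.0003]
157 [0.0617 0.0043 0.0004]
155 [0.0671 0.0058 0.0005]
153 [0.0725 0.0076 0.0007]
151 [0.0778 0.0095 0.0008]
149 [0.083  0.0116 0.001 ]
147 [0.0882 0.0139 0.0012]
145 [0.0933 0.0164 0.0014]
143 [0.0983 0.019  0.0017]
141 [0.1032 0.0218 0.0019]
```

Request:
send_rows:
  plan: "-0.037 0.004 -0.001 -4.9 0.1 -3.7 0;-0.037 0.004 0.03 -4.9 0.1 -3.7 0;-0.037 0.004 0.06 -4.9 0.1 -3.7 0;-0.037 0.004 0.082 -4.9 0.1 -3.7 0;-0.037 0.0045 0.083 -4.9 0.1 -3.7 0;-0.035 0.015 0.083 -4.9 0.1 -3.7 0;-0.033 0.027 0.083 -4.9 0.1 -3.7 0;-0.031 0.037 0.083 -4.9 0.1 -3.7 0;-0.031 0.037 0.083 -4.9 0.1 -3.7 0"

```text
clock: 8.8
position: [0.4653, -0.1722, 0.017]
tool_rot: [3.053, 0.001, 1.431]
force: [-0.4, 0.5, 0.8]
grip_width: 0.0001
finger_force: 0.0
```

```bash
python3 - <<'E'
from h import *
s=observe();print(s['qpos'].round(3),s['position'],np.degrees(s['tool_rot']).round(1),s['force'], pose(179,.162,.016)[0])
E
```

```text
[-0.139  0.746  0.518  2.162 -1.054  0.406  1.103] [ 0.46530581 -0.17216487  0.01701918] [174.9   0.   82. ] [-0.41305312  0.48871842  0.84587703] [ 0.46352467 -0.17217271  0.016     ]
```

In the notch, no contact force. Push half of the way and check the joints.

Request:
send_rows:
  plan: "0.0056 -0.001 0 0 0 0 0;0.0113 -0.002 0 0 0 0 0;0.0169 -0.002 0 0 0 0 0;0.0226 -0.002 0 0 0 0 0;0.0282 -0.002 0 0 0 0 0;0.0339 -0.002 0 0 0 0 0;0.0395 -0.001 0 0 0 0 0;0.0451 0 0 0 0 0 0"

```text
clock: 9.47
position: [0.4696, -0.1268, 0.0165]
tool_rot: [3.056, 0.0, 1.43]
force: [-0.7, -1.2, 0.6]
grip_width: -0.0001
finger_force: 0.0
```

```bash
python3 - <<'E'
from h import *
s=observe();print(s['qpos'].round(3),s['position'],s['force'], pose(163,.162,.016)[0])
P=lambda phi,r,z:pose(phi,r,z)[0]
Ro=R.from_euler('xyz',s['tool_rot'])
for p in range(161,139,-2): print(p,Ro.inv().apply(P(p,.162,.016)-s['position']).round(4))
E
```

```text
[-0.239  0.741  0.518  2.186 -1.074  0.389  1.029] [ 0.46959514 -0.12680649  0.01645892] [-0.74833401 -1.15745969  0.6067773 ] [ 0.47057863 -0.12763578  0.016     ]
161 [0.0049 0.002  0.0006]
159 [0.0104 0.0032 0.0007]
157 [0.0159 0.0045 0.0008]
155 [0.0213 0.0061 0.001 ]
153 [0.0267 0.0078 0.0011]
151 [0.032  0.0098 0.0013]
149 [0.0373 0.0119 0.0015]
147 [0.0424 0.0142 0.0017]
145 [0.0475 0.0166 0.0019]
143 [0.0525 0.0193 0.0021]
141 [0.0574 0.0221 0.0023]
```

Request:
send_rows:
  plan: "0.005 0.002 0.0005 0 0 0 0;0.0104 0.0032 0.0005 0 0 0 0;0.0159 0.0045 0.0005 0 0 0 0;0.0213 0.006 0.0005 0 0 0 0;0.0267 0.0078 0.001 0 0 0 0;0.031 0.0095 0.001 0 0 0 0;0.0345 0.0108 0.001 0 0 0 0;0.0365 0.0116 0.001 0 0 0 0;0.0373 0.0119 0.001 0 0 0 0;0.0373 0.0119 0.001 0 0 0 0"

```text
clock: 10.3
position: [0.4868, -0.092, 0.0164]
tool_rot: [3.055, 0.0, 1.431]
force: [0.3, 0.5, 0.5]
grip_width: -0.0001
finger_force: 0.0
```

```bash
python3 - <<'E'
from h import *
s=observe();print(s['qpos'].round(3),s['position'],s['force'])
crop('pics/c6.png')
E
```

```text
[-0.335  0.756  0.544  2.165 -1.068  0.409  0.938] [ 0.48676504 -0.09199927  0.01644214] [0.25694914 0.47698691 0.50821938]
```

View pics/c6.png

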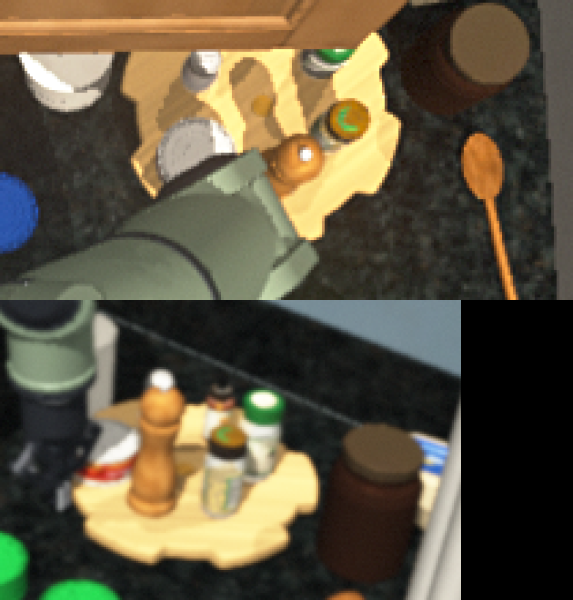

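```bash
python3 - <<'E'
from h import *
f=imaging.grab_frame("top");g=imaging.grab_frame("scene")
pt('knob',f,T(306,155),.204);pt('knob sc',g,S(160,376),.204);pt('base sc',g,S(152,502),.034)
pt('tin',f,T(197,157),.074)
P=lambda phi,r,z:pose(phi,r,z)[0]
s=observe();Ro=R.from_euler('xyz',s['tool_rot'])
for p in range(147,133,-1): print(p,Ro.inv().apply(P(p,.162,.016)-s['position']).round(4))
E
```

```text
knob [ 0.543 -0.188] r 0.083 ang 188.7
knob sc [ 0.551 -0.177] r 0.074 ang 181.7
base sc [ 0.548 -0.184] r 0.078 ang 186.9
tin [ 0.561 -0.097] r 0.101 ang 129.3
147 [0.0059 0.0021 0.0007]
146 [0.0085 0.0033 0.0008]
145 [0.011  0.0045 0.0009]
144 [0.0135 0.0058 0.001 ]
143 [0.016  0.0072 0.0011]
142 [0.0185 0.0085 0.0013]
141 [0.0209 0.01   0.0014]
140 [0.0233 0.0114 0.0015]
139 [0.0257 0.0129 0.0016]
138 [0.0281 0.0145 0.0018]
137 [0.0304 0.0161 0.0019]
136 [0.0327 0.0177 0.002 ]
135 [0.035  0.0194 0.0022]
134 [0.0372 0.0211 0.0023]
```

Request:
send_rows:
  plan: "0.004 0.0012 0.0005 0 0 0 0;0.0075 0.003 0.0005 0 0 0 0;0.011 0.0045 0.001 0 0 0 0;0.0135 0.0058 0.001 0 0 0 0;0.0155 0.007 0.001 0 0 0 0;0.0172 0.0078 0.001 0 0 0 0;0.0185 0.0085 0.001 0 0 0 0;0.0185 0.0085 0.001 0 0 0 0"

```text
clock: 11.17
position: [0.498, -0.0747, 0.0162]
tool_rot: [3.055, 0.0, 1.431]
force: [0.0, 0.7, 0.7]
grip_width: 0.0003
finger_force: 0.0
```

```bash
python3 - <<'E'
from h import *
s=observe();print(s['qpos'].round(3),s['position'],s['force'])
Ro=R.from_euler('xyz',s['tool_rot']);p=pose(144,.162,.016)[0]
# back 2 deg off the flank, out, up
for t in [(147,.162,.016),(147,.20,.016),(147,.215,.1),(147,.2,.3)]: print(Ro.inv().apply(pose(*t)[0]-s['position']).round(4))
E
```

```text
[-0.383  0.769  0.562  2.145 -1.061  0.426  0.888] [ 0.49798385 -0.07470844  0.01620496] [0.03130004 0.69452631 0.69500949]
[-0.0131 -0.0066 -0.0004]
[ 0.0029 -0.0409 -0.0033]
[ 0.0093 -0.0472 -0.0882]
[ 0.0028 -0.0164 -0.2863]
```

Request:
send_rows:
  plan: "-0.007 -0.004 0 0 0 0 0;-0.009 -0.012 0 0 0 0 0;-0.003 -0.028 0 0 0 0 0;0.003 -0.042 -0.003 0 0 0 0;0.006 -0.045 -0.04 0 0 0 0;0.01 -0.047 -0.08 0 0 0 0;0.04 -0.06 -0.1 0 0 0 0;0.08 -0.07 -0.11 0 0 0 0;0.12 -0.08 -0.12 0 0 0 0;0.16 -0.09 -0.13 0 0 0 0"

```text
clock: 12.0
position: [0.4244, 0.0626, 0.1302]
tool_rot: [3.055, -0.001, 1.429]
force: [1.4, 1.1, -0.1]
grip_width: -0.0002
finger_force: 0.0
```

Request:
send_rows:
  plan: "0.04 0 0 0 0 0 0;0.08 0 0 0 0 0 0;0.11 0 0 0 0 0 0;0.11 0 0 0 0 0 0"

```text
clock: 12.33
position: [0.4407, 0.1761, 0.129]
tool_rot: [3.056, -0.001, 1.437]
force: [-0.6, 0.4, -1.1]
grip_width: 0.0002
finger_force: 0.0
```

```bash
python3 - <<'E'
from h import *
s=observe();print(s['qpos'].round(3),s['position'])
crop('pics/c7.png')
E
```

```text
[-1.232  0.643  0.974  2.17  -0.834  0.668  0.173] [0.44069083 0.17610568 0.12901044]
```

View pics/c7.png

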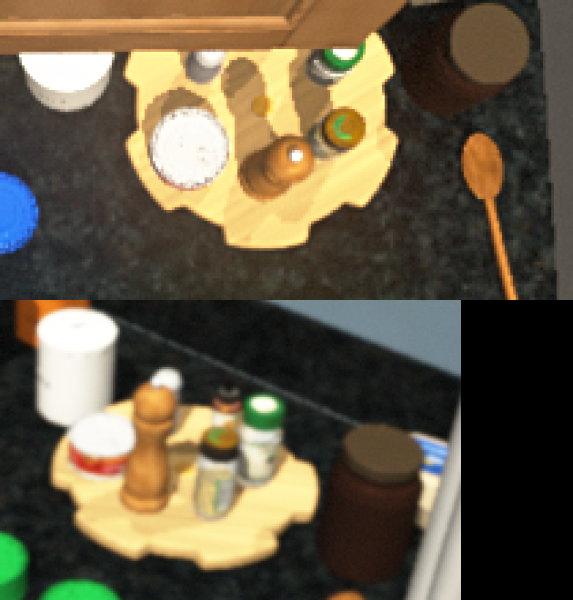

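```bash
python3 - <<'E'
from h import *
f=imaging.grab_frame("top");g=imaging.grab_frame("scene");c=f['color']
pt('hub',f,T(261,105),.035)
pt('knob',f,T(296,156),.204);pt('base sc',g,S(145,499),.034);pt('head sc',g,S(155,404),.185)
pt('tin',f,T(190,148),.074)
hsv=cv2.cvtColor(c,cv2.COLOR_RGB2HSV)
m=cv2.inRange(hsv,(15,60,150),(30,170,255));m[:150]=0;m[:,:285]=0;m[:,396:]=0
cs,_=cv2.findContours(m,cv2.RETR_EXTERNAL,cv2.CHAIN_APPROX_NONE)
P=ray(f,max(cs,key=cv2.contourArea).reshape(-1,2),.034)[:,:2]
d=P-c0;r=np.hypot(*d.T);an=np.degrees(np.arctan2(d[:,1],d[:,0]))%360
for t in range(80,300,3):
    q=(an>=t)&(an<t+3)
    if q.any(): print(t+1.5,round(r[q].max()*1000),end='; ')
E
```

```text
hub [ 0.624 -0.175] r 0.001 ang 176.3
knob [ 0.543 -0.178] r 0.083 ang 181.9
base sc [ 0.547 -0.175] r 0.079 ang 180.0
head sc [ 0.527 -0.19 ] r 0.099 ang 188.6
tin [ 0.571 -0.089] r 0.101 ang 122.4
81.5 144; 84.5 140; 87.5 140; 90.5 140; 93.5 141; 96.5 142; 99.5 143; 102.5 158; 105.5 160; 108.5 159; 111.5 160; 114.5 160; 117.5 160; 120.5 161; 123.5 161; 126.5 161; 129.5 161; 132.5 160; 135.5 160; 138.5 156; 141.5 144; 144.5 144; 147.5 143; 150.5 144; 153.5 144; 156.5 143; 159.5 144; 162.5 158; 165.5 161; 168.5 162; 171.5 161; 174.5 160; 177.5 159; 180.5 159; 183.5 160; 186.5 161; 189.5 161; 192.5 161; 195.5 159; 198.5 152; 201.5 142; 204.5 142; 207.5 142; 210.5 143; 213.5 143; 216.5 142; 219.5 148; 222.5 160; 225.5 161; 228.5 159; 231.5 160; 234.5 160; 237.5 159; 240.5 159; 243.5 159; 246.5 158; 249.5 159; 252.5 159; 255.5 158; 258.5 150; 261.5 139; 264.5 138; 267.5 138; 270.5 139; 273.5 140; 276.5 140; 279.5 146; 282.5 157; 285.5 158; 288.5 158; 291.5 159; 294.5 159; 297.5 159; 300.5 157;
```

```bash
python3 -c "
from workcell import bot
print(bot.job_done())"
```

```text
the job is handed in; nothing more can be done
None
```

The job is handed in, with no verdict returned. The low tin was pushed in first and stands wholly on the board (centre about 101 mm from the axis). The mill is at the front, within about 2° of straight ahead. Nothing fell, and the canister and dark jar look unmoved. Midway the fingertip hit a joint-range stop: joint 5 read -1.264 against the listed -1.26, and the tip rode up out of the notch. I finished from the same notch with the tool nearly upright.

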